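Shut the desiccator cabinet and show the weighed sample to the label reader

ROBOT

A 6-joint arm with a two-finger parallel gripper is mounted at the origin on the work surface. World frame = base frame: x ahead of the robot, y to its left, z up, the work surface at z = 0. Lengths are in m, angles in degrees, forces in N, time in s.
With the tool pointing down it reaches from about 0.35 to 0.875 m from the base axis. Payload 4.2 kg.
Tool frame: the origin (TCP) lies on the centre line of the jaws, within the pads' length; the fingertips stand 25 mm ahead of it and the grasp point (between the pads) lies 6 mm ahead of it; z points along the fingers, y is the line along which they close (so a half turn about z gives the same grasp; the last joint's range is limited). The gripper opens to 87 mm and grips with 3 to 60 N. Pads are 19 mm wide; open, the fingers measure 117 mm over their backs; the gripper's body (75 mm by 190 mm) begins 51 mm behind the grasp point.
Start: joints at [81.394, 22.042, 0.453, 0, -68.411, -14.817], TCP at [0.248, 0.573, 0.248] pointing down, gripper open.
Joint ranges: [-179.83, 179.83], [-69.29, 118.12], [-61.27, 80.66], [-181.25, 117.63], [-171.15, -9.14], [-177.46, 177.46]. Speed limits (degrees/s): [159.86, 159.86, 180, 180, 180, 180].

INTERFACE

Orientations are given as a 3x3 rotation matrix whose columns are the frame's x, y, z axes.
In Python, from station import r gives the robot as it stands.
- The arm moves only by the tool move_arm, never from a script. Its argument "series" is a list of rows, each an object with "grip": the opening, from 0 (shut) to 1 (fully open); "xyz": the shift along the tool's x, y, z in mm, a list of three; "angular": the turn, a rotation vector about the tool's x, y, z in rad, a list of three. A call has 1 to 10 rows; each row is the pose to reach, as a shift and turn from the pose commanded when the call began, along the tool's axes at that moment; what a row does not reach only later rows make up. A row lasts 1/10 s, in which the tool goes at most 50 mm and 8.59 degrees, less where a joint would pass 70% of its speed; a pose out of reach is approached as far as the arm can. A call with a gripper value outside its range is refused whole. The fingers move at their own pace and stop on an object; the grip force is fixed at half the most. Time passes only in rows, so rows that repeat a pose let the fingers close. It gives the time, the measured TCP pose, the force, the opening and the grip force at its end, in the units of the state.
- r.sense(): the state, without advancing time (a new reading comes with each control period).
- r.capture(name): name is "scene" or "top" or "wrist"; returns a dict with "img" (400x640x3 uint8, red, green, blue), "camera_matrix" (3x3 intrinsics, pixels), "k1" (the pictures are not rectified: a ray, as slopes to the right and down, at radius r is drawn at 1 + k1 r^2 times it, then the intrinsics apply), "rvec" (rotation vector, rad) and "tvec" (3), from world to camera coordinates, as OpenCV has them; the wrist camera has in their place "hand_eye" (4x4, takes a point from camera to tool coordinates, whose origin is the TCP and whose axes are the flange's). Camera axes: x right, y down, z forward; pixel columns grow to the right and rows downward; lengths in m; the calibration is good to about 2 mm. A picture is of the moment at which its call begins: read the wrist's pose just before it. There is no depth.
- r.finish_job(): hands the job in; it is judged then, once.
The state is a dict: "time_s": time; "joints": joint angles; "joint_velocities": joint speeds; "effort": joint torques, N m; "tcp_pos": TCP position; "ee_rot": TCP orientation; "wrist_force": force on the tool from outside, world axes, zero at the start; "moment": the same for the moment, N m; "gripper_width": opening from 0.0 (shut) to 1.0 (fully open); "gripper_force": force on a finger pad.
Only numpy, scipy, OpenCV 4.12 (cv2) and the standard library are available. Lean on these libraries where they do the work, as an engineer would, in place of code of your own. Each camera call takes 0.05 s, during which the arm holds its last target. There are 200 camera calls.

TASK

The sample has been weighed and is ready to be logged. First push the desiccator cabinet's open door shut until it seats home on its catch; then pick the square sample bottle off the balance's pan and hold it up in the air in front of the label reader: upright, its printed label squarely facing the lens, the middle of the label at the reading point (level with the lens, 100 mm straight in front of it). Finish still holding the bottle steady there, with the cabinet door shut, and do not push the other things on the bench about.

Things in the scene. Friction and masses are not known exactly. Their poses are not given: they have to be found in the camera images.
- cabinet: bench desiccator cabinet with clear panes, aluminium corner posts and white base and top, 250 deep x 280 wide x 250 high, fixed to the bench, standing to the robot's left and turned towards it; origin: centre of its underside; its open front looks along its own -x, its own z is up. Inside stand some jars on a steel shelf (no part of the job)
- cabinet_door (a joint): angle of the cabinet's front door in rad: 0 = shut and seated on its catch, growing as it opens (stop at 1.9); starts at 0.45 to 1.15. It swings on light friction (0.06 N m) and stays where it is left. At about 0.05 rad a ball striker on its inner face meets a spring roller: 4 to 6 N near the free edge pushes it past, then it snaps to 0 and stays
- door_hinge (a point): point on the door's vertical hinge axis, in the mid-thickness of the leaf, 220 above the bench, at (-133, -135) mm in the cabinet's frame. The leaf is 270 wide, 14 thick, from 35 to 245 above the bench. The point turns with the door: its own +y runs along the leaf from hinge to free edge, its own -x is the outward normal of the outer face
- door_push (a point): point on the door's outer face (7 from the leaf's mid-plane), 215 from the hinge axis, 55 short of the free edge, 220 above the bench: a good place to push; the face is flat and clear there. Axes as door_hinge. The only projection outside is a bar handle, 35 mm proud, 257 from the hinge, 70 to 155 above the bench
- balance: white precision balance with a square steel pan and its keypad towards its own -x, 265 x 196 mm and 78 high, fixed to the bench; origin: centre of its underside
- pan (a point): centre of the top face of the balance's pan (150 x 170 mm plate, 78 above the bench)
- sample_bottle: white square wide-mouth plastic bottle, closed, about 0.14 kg: body 52 x 52 mm and 72 high, sloping shoulder, round ribbed screw cap 43 in diameter from 88 to 114 above its base (neck 37 in diameter from 82 to 88), 114 high in all; stands on the balance's pan. Origin: centre of its underside, z up; its white paper label with black bars is on its own -x face
- label (a point): middle of the printed label, on the bottle's -x face, 26 mm from the bottle's axis and 38 above its base; axes as the bottle's, so the label looks along its own -x
- cap (a point): centre of the bottle's screw cap, on the bottle's axis, 101 above its base: a good place to grip
- reader: fixed label reader on a bench stand: grey camera head 75 x 62 x 46 mm on a steel column (up to 240 high, behind the head) with a base plate 150 x 110 x 12; head from 182 to 228 above the bench; origin: on the bench under the head; it looks along its own -x
- reader_lens (a point): front of the reader's lens, 205 above the bench, 50 mm in front (-x) of the reader's origin; the lens looks along its own -x, level
- reading_point (a point): the reading point in the air: on the lens axis, 100 mm in front of the lens, 205 above the bench; axes as the reader's
- round_bottle: bystander: tall round white bottle, 60 in diameter, 145 high; origin: centre of its underside
- squat_jar: bystander: squat round glass jar, 68 in diameter, 75 high; origin: centre of its underside
- amber_bottle: bystander: small round amber bottle, 54 in diameter, 115 high; origin: centre of its underside
- check_weight: bystander: 200 g steel check weight with a knob, 30 in diameter, 59 high; origin: centre of its underside
- petri_dish: bystander: clear dish with lid, 63 in diameter, 15 high; origin: centre of its underside

How it is judged (in metres and radians):
On the way, in this order (a step that is already met when the one before it is completed fails the run):
1. the cabinet door is shut and seated on its catch (within 0.015 rad of 0), the bottle still on the pan (value of joint cabinet_door below 0.015 rad and distance between sample_bottle and pan below 0.07 m), for 0.2 s.
2. the bottle is lifted off the pan in the gripper, the door still shut (height (world z) of sample_bottle above 0.1 m and contact force between the fingers and sample_bottle above 1 N and contact force between sample_bottle and balance below 0.1 N and value of joint cabinet_door below 0.015 rad), for 0.2 s.
At the end, for the whole second after the job is handed in: The door is shut on its catch (within 0.015 rad); the gripper still holds the bottle in the air, touching neither balance nor reader and at rest: middle of its label within 20 mm of the reading point, the bottle within 0.15 rad of upright, its label facing the lens within 0.21 rad (value of joint cabinet_door below 0.015 rad and distance between label and reading_point below 0.02 m and angle between sample_bottle's own z axis and vertical below 0.15 rad and angle between the x axis of sample_bottle and the x axis of reader, either way round below 0.21 rad and distance between sample_bottle and reader_lens above 0.106 m and height (world z) of sample_bottle above 0.14 m and contact force between the fingers and sample_bottle above 1 N and contact force between sample_bottle and balance below 0.1 N and contact force between sample_bottle and reader below 0.1 N and linear speed of sample_bottle below 0.02 m/s); the arm keeps its last pose, push and grip.
It fails at once if a bystander is pushed more than 30 mm from its place (distance of any of round_bottle, squat_jar, amber_bottle, check_weight, petri_dish from where it was at the start of the episode above 0.03 m).
It also fails if it takes over 54 s, if anything falls off the work surface, if the arm or the gripper's body presses on something with over 40 N, if the wrist force passes 120 N, or if a joint passes its speed limit or range.

## Working session

There is one attempt and no reset: what is moved stays moved. The work goes in short steps, Python scripts to look and compute and a tool call to move; the robot and the scene stay as the last step left them, time stands still between calls to the robot, and variables do not carry over. Pictures are saved under pics/ and viewed, at most 10 in all, crops included, and the job is handed in when it is done.

Besides the shell and the picture viewer there is one more tool, called after ">>>" as name(argument=value, ...) on one line, values as JSON. move_arm: Moves the arm, as the interface text tells. Its arguments: {"type":"object","properties":{"series":{"type":"array"}},"required":["series"]}

```bash
mkdir -p pics; ls
python3 - <<'E'
from station import r
import cv2,json,numpy as np
s=r.sense();print(s)
for n in ("scene","top"):
    c=r.capture(n);cv2.imwrite(f"pics/{n}0.png",c["img"][:,:,::-1])
    print(n,c["camera_matrix"],c["k1"],c["rvec"],c["tvec"])
    np.savez(f"{n}0.npz",**c)
E
```

```text
pics
{'time_s': 0.0, 'joints': array([ 8.13952507e+01,  2.20920111e+01,  3.78856843e-01, -3.01532971e-02,
       -6.84099516e+01, -1.48188554e+01]), 'joint_velocities': array([-0.05076401, -0.03242221,  0.01675219,  0.02850689, -0.00695456,
        0.02795188]), 'effort': array([ 3.98563207e-04, -3.90664458e+01,  1.87403959e+01,  4.22010541e+00,
        1.09226667e-02, -1.91095428e-04]), 'tcp_pos': array([0.24818793, 0.57300915, 0.24643705]), 'ee_rot': array([[ 9.17513755e-01, -3.97703232e-01, -8.05303879e-04],
       [-3.97704040e-01, -9.17511466e-01, -2.05115491e-03],
       [ 7.68753942e-05,  2.20223545e-03, -9.99997572e-01]]), 'wrist_force': array([-0.26171434,  0.57742934,  1.07117586]), 'moment': array([ 0.04726488, -0.02882024,  0.00194722]), 'gripper_force': 0.0, 'gripper_width': 0.9991461905789417}
scene [[381.20564058   0.         321.7855884 ]
 [  0.         381.20564058 190.38655368]
 [  0.           0.           1.        ]] -0.06001395053358586 [ 2.18741035  1.33522685 -0.44028142] [-0.21871736 -0.31327418  1.5987346 ]
top [[437.54147207   0.         325.21395717]
 [  0.         437.54147207 196.2378727 ]
 [  0.           0.           1.        ]] -0.024307187553601676 [ 2.09716669 -2.14678248  0.20746531] [-0.04487115  0.5653432   1.43924851]
```

View pics/scene0.png

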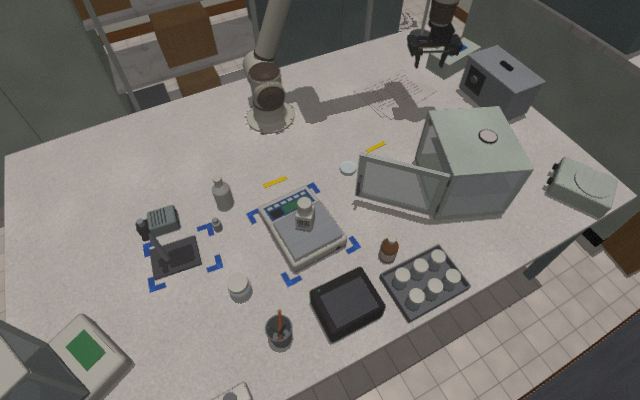

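View pics/top0.png

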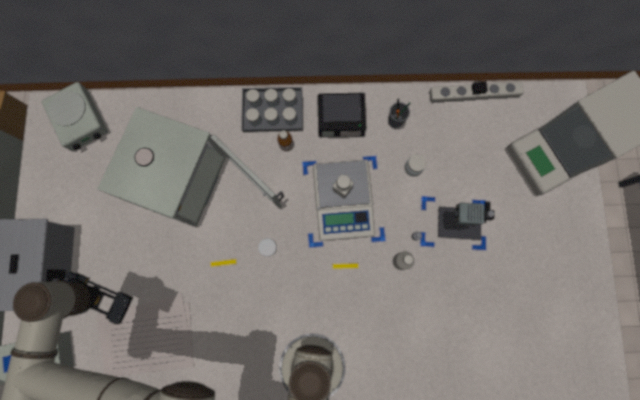

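The top view shows the cabinet's top at about (100–228, 107–222). The door's hinge is near (212,138) and its free edge near (282,200). The balance is at (345,200), the bottle at (343,183) and the reader at (470,213). Next I'll enlarge the two regions.

```bash
cat > h.py <<'E'
import numpy as np,cv2
def load(n): return dict(np.load(n+".npz"))
def dist(c): return np.array([float(c["k1"]),0,0,0,0])
def ray(c,uv):
    R=cv2.Rodrigues(c["rvec"])[0];t=c["tvec"].reshape(3)
    p=cv2.undistortPointsIter(np.array(uv,float).reshape(-1,1,2),c["camera_matrix"],dist(c),None,None,(3,50,1e-10)).reshape(-1,2)
    d=np.c_[p,np.ones(len(p))]@R
    return -R.T@t,d
def onz(c,uv,z):
    o,d=ray(c,uv); return o+d*((z-o[2])/d[:,2])[:,None]
def proj(c,P): return cv2.projectPoints(np.array(P,float).reshape(-1,1,3),c["rvec"],c["tvec"],c["camera_matrix"],dist(c))[0].reshape(-1,2)
E
python3 - <<'E'
from h import *
c=load("top0");im=c["img"][:,:,::-1]
a=cv2.resize(im[95:240,95:295],None,fx=4,fy=4,interpolation=cv2.INTER_CUBIC)
b=cv2.resize(im[145:280,300:500],None,fx=4,fy=4,interpolation=cv2.INTER_CUBIC)
cv2.imwrite("pics/a.png",a);cv2.imwrite("pics/b.png",b)
E
```

```text
(no output)
```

View pics/a.png

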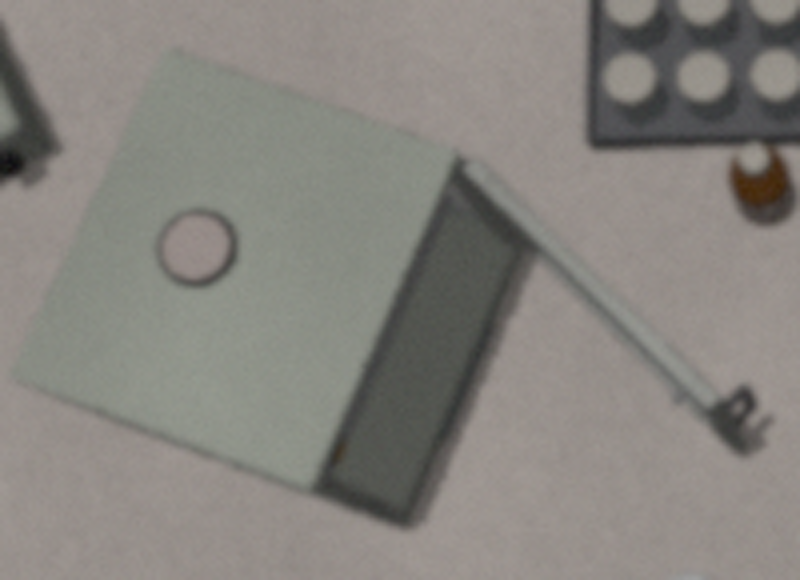

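View pics/b.png

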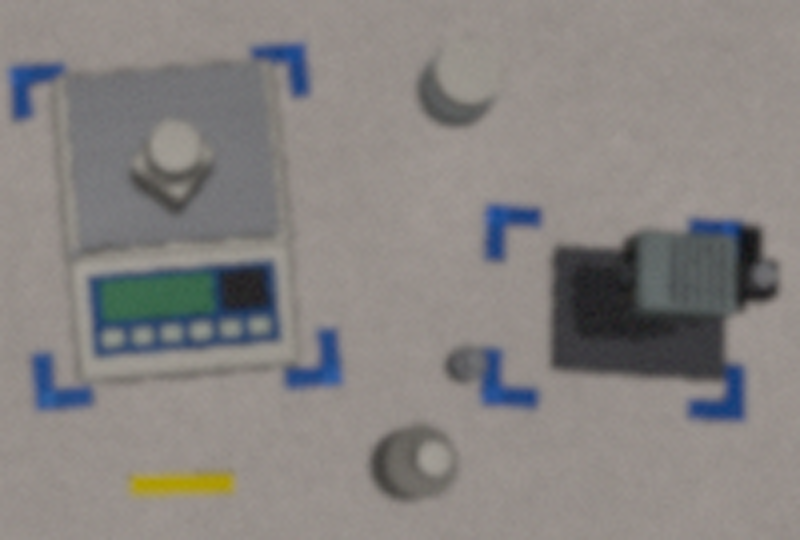

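The crops give the cabinet top corners at a(172,50), (457,152), (318,492), (15,375). The door leaf runs from a(465,163) to about a(718,408). The reader head spans b(637–740, 232–312) and looks towards image left. The bottle cap is at b(174,145), with the body turned about 45°.

Run:
```python
from h import *
np.set_printoptions(precision=4,suppress=True)
c=load("top0")
A=lambda p:(np.array(p,float)+.5)/4-.5+[95,95]
B=lambda p:(np.array(p,float)+.5)/4-.5+[300,145]
P=onz(c,A([(172,50),(457,152),(318,492),(15,375)]),.25)[:,:2];print("cab top",P)
# cab -x is front (P1..P2). hinge at own y=-135
print("sizes",[np.linalg.norm(P[i]-P[(i+1)%4]) for i in range(4)])
d=(P[0]+P[3]-P[1]-P[2]);e=P[2]-P[1]+P[3]-P[0]
yaw=np.arctan2(d[1],d[0]);yaw2=np.arctan2(-e[0],e[1]);print("yaw",np.degrees([yaw,yaw2]))
th=(yaw+yaw2)/2;R=np.array([[np.cos(th),-np.sin(th)],[np.sin(th),np.cos(th)]])
hin=P.mean(0)+R@[-.133,-.135];print("centre",P.mean(0),"hinge",hin)
D=onz(c,A([(465,163),(718,408)]),.245)[:,:2];print("door",D,np.linalg.norm(D[1]-D[0]))
v=D[1]-D[0];phi=np.arctan2(v[1],v[0]);print("leaf dir",np.degrees(phi),"open angle",np.degrees(phi-(th+np.pi/2)))
# balance
print("pan",onz(c,B([(62,72),(270,62),(288,242),(75,255)]),.078))
print("cap",onz(c,B([(174,145)]),.19), "bottle corners", onz(c,B([(131,175),(176,210),(215,160)]),.15))
H=onz(c,B([(637,235),(738,230),(742,312),(637,310)]),.228);print("head",H)
print("base",onz(c,B([(553,247),(725,252),(723,377),(553,368)]),.012))
print("round/squat?",onz(c,B([(468,70),(433,460)]),.145),onz(c,B([(465,363)]),.04),onz(c,B([(468,70)]),.075))
print("corners mark",onz(c,B([(497,218),(493,393),(735,408),(735,228)]),0))
```

```text
cab top [[0.8207 0.5172]
 [0.7321 0.2932]
 [0.4725 0.3883]
 [0.5659 0.6199]]
sizes [np.float64(0.24091872916972143), np.float64(0.27644748670110375), np.float64(0.24965625266915667), np.float64(0.2747840404588815)]
yaw [68.2178 68.963 ]
centre [0.6478 0.4546] hinge [0.7249 0.2815]
door [[0.7249 0.2881]
 [0.5295 0.0947]] 0.274913764137697
leaf dir -135.28393406332526 open angle -293.8743777959925
pan [[ 0.6771 -0.0263  0.078 ]
 [ 0.6818 -0.204   0.078 ]
 [ 0.5257 -0.2125  0.078 ]
 [ 0.5188 -0.0341  0.078 ]]
cap [[ 0.5853 -0.1143  0.19  ]] bottle corners [[ 0.5707 -0.0811  0.15  ]
 [ 0.5413 -0.1162  0.15  ]
 [ 0.5814 -0.1488  0.15  ]]
head [[ 0.4992 -0.4585  0.228 ]
 [ 0.5012 -0.5353  0.228 ]
 [ 0.4391 -0.5326  0.228 ]
 [ 0.4425 -0.4539  0.228 ]]
base [[ 0.527  -0.452   0.012 ]
 [ 0.519  -0.6031  0.012 ]
 [ 0.4096 -0.5914  0.012 ]
 [ 0.4211 -0.4444  0.012 ]]
round/squat? [[ 0.6528 -0.3579  0.145 ]
 [ 0.3391 -0.3107  0.145 ]] [[ 0.4245 -0.3625  0.04  ]] [[ 0.6718 -0.3735  0.075 ]]
corners mark [[ 0.5562 -0.4074  0.    ]
 [ 0.4018 -0.3937  0.    ]
 [ 0.3835 -0.6038  0.    ]
 [ 0.5422 -0.6184  0.    ]]
```

The sizes agree: cabinet 0.24–0.25 × 0.275 m, leaf about 0.27 m, head 75 × 60 mm. The measured poses are:
- **Cabinet and door:** cabinet yaw 68.6°, hinge at (0.725, 0.282), door open about 1.15 rad.
- **Bottle:** axis near (0.585, −0.115).
- **Reader:** it looks along +y.

Next I'll compute the first moves.

```bash
cat >> h.py <<'E'
from scipy.spatial.transform import Rotation as Ro
def Rd(yaw):  # tool down, tool y axis at world yaw (deg)
    a=np.radians(yaw);y=np.array([np.cos(a),np.sin(a),0]);z=np.array([0,0,-1.]);return np.c_[np.cross(y,z),y,z]
def go(p0,R0,p,yaw):
    R=Rd(yaw); print("xyz",np.round(1000*R0.T@(np.array(p)-p0),1),"ang",np.round(Ro.from_matrix(R0.T@R).as_rotvec(),3))
E
python3 - <<'E'
from h import *
from station import r
s=r.sense()
p0=s["tcp_pos"];R0=s["ee_rot"]
go(p0,R0,(.614,.088,.36),224.7)
E
```

```text
xyz [ 528.5  299.9 -112.8] ang [ 0.002 -0.001  0.382]
```

>>> move_arm(series=[{"grip":0,"xyz":[0,0,-50],"angular":[0,0,0]},{"grip":0,"xyz":[0,0,-100],"angular":[0,0,0]},{"grip":0,"xyz":[0,0,-112],"angular":[0,0,0]},{"grip":0,"xyz":[0,0,-112],"angular":[0,0,0]}])

```text
time_s: 0.5
tcp_pos: [0.2486, 0.5742, 0.3623]
ee_rot: [[0.918, -0.398, 0.001], [-0.398, -0.918, 0.006], [-0.001, -0.006, -1.0]]
wrist_force: [-0.2, 0.7, -0.7]
gripper_width: 0.721
gripper_force: 0.0
```

>>> move_arm(series=[{"grip":0,"xyz":[43,25,0],"angular":[0,0,0.04]},{"grip":0,"xyz":[86,49,0],"angular":[0,0,0.08]},{"grip":0,"xyz":[129,73,0],"angular":[0,0,0.12]},{"grip":0,"xyz":[172,98,0],"angular":[0,0,0.15]},{"grip":0,"xyz":[215,122,0],"angular":[0,0,0.19]},{"grip":0,"xyz":[258,146,0],"angular":[0,0,0.23]},{"grip":0,"xyz":[301,171,0],"angular":[0,0,0.27]},{"grip":0,"xyz":[344,195,0],"angular":[0,0,0.3]},{"grip":0,"xyz":[387,219,0],"angular":[0,0,0.34]},{"grip":0,"xyz":[430,244,0],"angular":[0,0,0.382]}])

```text
time_s: 1.5
tcp_pos: [0.5461, 0.1768, 0.3571]
ee_rot: [[0.702, -0.712, -0.004], [-0.712, -0.702, -0.001], [-0.002, 0.004, -1.0]]
wrist_force: [0.4, 0.3, -0.8]
gripper_width: 0.006
gripper_force: 0.0
```

Run:
```python
from h import *
from station import r
s=r.sense();print(s["tcp_pos"],s["joints"],s["gripper_width"])
p0=s["tcp_pos"];R0=s["ee_rot"]
go(p0,R0,(.614,.088,.36),224.7)
go(p0,R0,(.614,.088,.235),224.7)
c=r.capture("wrist");np.savez("w1.npz",p0=p0,R0=R0,**c);print(c["hand_eye"],c["camera_matrix"])
```

```text
[0.54608871 0.17675855 0.35705401] [ 3.40708919e+01  1.39938600e+01  4.43317125e+00 -5.94372950e-02
 -8.06720843e+01  1.05388023e+01] 0.006214718014262496
xyz [110.9  14.   -3.1] ang [ 0.004  0.002 -0.002]
xyz [111.1  13.5 121.9] ang [ 0.004  0.002 -0.002]
[[ 1.71007630e-04 -9.54966548e-01 -2.96713436e-01  8.18384163e-02]
 [ 9.99999408e-01  4.82112753e-04 -9.75331707e-04  1.38999109e-03]
 [ 1.07445849e-03 -2.96713094e-01  9.54966065e-01 -1.36913558e-01]
 [ 0.00000000e+00  0.00000000e+00  0.00000000e+00  1.00000000e+00]] [[286.18136094   0.         322.7729427 ]
 [  0.         286.18136094 196.37258787]
 [  0.           0.           1.        ]]
```

>>> move_arm(series=[{"grip":0,"xyz":[40,5,0],"angular":[0,0,0]},{"grip":0,"xyz":[80,10,0],"angular":[0,0,0]},{"grip":0,"xyz":[111,14,0],"angular":[0,0,0]},{"grip":0,"xyz":[111,14,40],"angular":[0,0,0]},{"grip":0,"xyz":[111,14,80],"angular":[0,0,0]},{"grip":0,"xyz":[111,14,122],"angular":[0,0,0]},{"grip":0,"xyz":[111,14,122],"angular":[0,0,0]}])

```text
time_s: 2.25
tcp_pos: [0.6092, 0.0886, 0.2285]
ee_rot: [[0.702, -0.712, -0.018], [-0.712, -0.702, -0.004], [-0.01, 0.016, -1.0]]
wrist_force: [0.2, -0.8, -0.4]
gripper_width: 0.008
gripper_force: 0.0
```

Run:
```python
from h import *
from station import r
s=r.sense();print(s["tcp_pos"],s["joints"])
p0=s["tcp_pos"];R0=s["ee_rot"]
c=r.capture("wrist");np.savez("w2.npz",p0=p0,R0=R0,**c);cv2.imwrite("pics/w2.png",c["img"][:,:,::-1])
hx,hy=.725,.282
for th in (224.7,212,200,188,176,166,158.6,157):
    a=np.radians(th);u=np.array([np.cos(a),np.sin(a)]);n=np.array([-u[1],u[0]])
    for o in ([.025] if th>220 else [.017]):
        p=np.array([hx,hy])+.215*u+o*n; print(th,p,end=" ");go(p0,R0,(*p,.235),th)
```

```text
[0.60916737 0.08863467 0.22847834] [ 23.23848326  22.39011597  -1.75244402  -0.19701923 -66.90387773
  21.43510719]
224.7 [0.58976298 0.11300015] xyz [-31.   -3.2  -6.3] ang [ 0.016  0.01  -0.002]
212 [0.55167829 0.15365054] xyz [-86.7  -4.6  -5.8] ang [0.017 0.008 0.22 ]
200 [0.52878043 0.19249089] xyz [-130.5  -15.6   -5.5] ang [0.018 0.006 0.429]
188 [0.51445831 0.23524323] xyz [-171.   -35.4   -5.4] ang [0.018 0.004 0.639]
176 [0.50933787 0.28003905] xyz [-206.4  -63.2   -5.5] ang [0.019 0.002 0.848]
166 [0.51227375 0.31751818] xyz [-231.1  -91.6   -5.8] ang [1.900e-02 1.000e-03 1.023e+00]
158.6 [0.51862009 0.34462056] xyz [-245.9 -115.1   -6. ] ang [ 2.000e-02 -1.000e-03  1.152e+00]
157 [0.52044903 0.35035861] xyz [-248.7 -120.5   -6. ] ang [ 2.00e-02 -1.00e-03  1.18e+00]
```

View pics/w2.png

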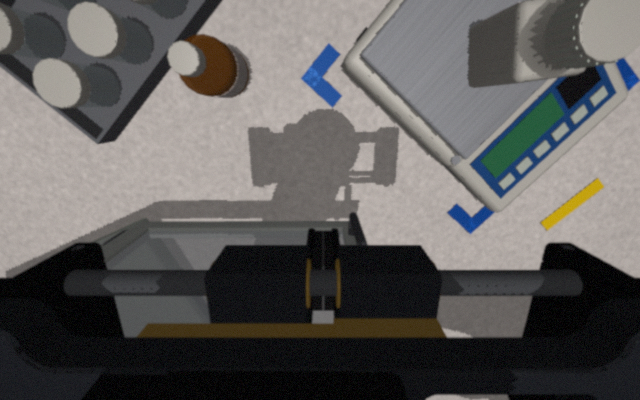

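The wrist view shows the closed fingers at (322,280). The door leaf is below them in the image, at (110–360, 220–330), and clear of the fingers. The bottle is at the upper right, near (530,40), and the face I can see has no bars. Next I'll compute the arc rows.

Run:
```python
from h import *
p0=np.array([.614,.088,.235]);R0=Rd(224.7)
hx,hy=.725,.282
for th,o in ((224.7,.03),(224.7,.02),(222,.017),(217,.017),(212,.017),(207,.017),(202,.017),(197,.017),(192,.017),(187,.017)):
    a=np.radians(th);u=np.array([np.cos(a),np.sin(a)]);n=np.array([-u[1],u[0]])
    p=np.array([hx,hy])+.215*u+o*n; print(th,p,end=" ");go(p0,R0,(*p,.235),th)
p0=np.array([*p,.235]);R0=Rd(th);print()
for th in (183,179,175,171,168,165,162,159,157,156):
    a=np.radians(th);u=np.array([np.cos(a),np.sin(a)]);n=np.array([-u[1],u[0]])
    p=np.array([hx,hy])+.215*u+.017*n; print(th,p,end=" ");go(p0,R0,(*p,.235),th)
```

```text
224.7 [0.59327995 0.10944615] xyz [-29.8  -0.4   0. ] ang [0. 0. 0.]
224.7 [0.58624601 0.11655415] xyz [-39.8  -0.4   0. ] ang [0. 0. 0.]
222 [0.57659908 0.12550346] xyz [-53.    0.2   0. ] ang [0.    0.    0.047]
217 [0.56352422 0.13903297] xyz [-71.8  -0.    0. ] ang [0.    0.    0.134]
212 [0.55167829 0.15365054] xyz [-90.5  -1.9   0. ] ang [0.    0.    0.222]
207 [0.54115144 0.16924493] xyz [-109.    -5.4    0. ] ang [0.    0.    0.309]
202 [0.53202378 0.18569746] xyz [-127.1  -10.5    0. ] ang [0.    0.    0.396]
197 [0.5243648 0.2028829] xyz [-144.7  -17.1    0. ] ang [0.    0.    0.483]
192 [0.51823276 0.22067048] xyz [-161.7  -25.2    0. ] ang [0.    0.    0.571]
187 [0.51367436 0.23892481] xyz [-177.8  -34.8    0. ] ang [0.    0.    0.658]

183 [0.51118436 0.25377107] xyz [-15.    0.7   0. ] ang [0.   0.   0.07]
179 [0.50973605 0.26875486] xyz [-30.1   0.3   0. ] ang [0.   0.   0.14]
175 [0.50933649 0.28380317] xyz [-45.1  -1.2   0. ] ang [0.    0.    0.209]
171 [0.50998762 0.29884271] xyz [-59.9  -3.6   0. ] ang [0.    0.    0.279]
168 [0.51116377 0.3100725 ] xyz [-70.9  -6.2   0. ] ang [0.    0.    0.332]
165 [0.51292602 0.32122536] xyz [-81.8  -9.3   0. ] ang [0.    0.    0.384]
162 [0.51526956 0.33227069] xyz [-92.5 -13.    0. ] ang [0.    0.    0.436]
159 [0.51818795 0.34317824] xyz [-102.9  -17.2    0. ] ang [0.    0.    0.489]
157 [0.52044903 0.35035861] xyz [-109.8  -20.3    0. ] ang [0.    0.    0.524]
156 [0.5216732  0.35391811] xyz [-113.2  -22.     0. ] ang [0.    0.    0.541]
```

>>> move_arm(series=[{"grip":0,"xyz":[-30,0,0],"angular":[0,0,0]},{"grip":0,"xyz":[-40,0,0],"angular":[0,0,0]},{"grip":0,"xyz":[-53,0,0],"angular":[0,0,0.047]},{"grip":0,"xyz":[-72,0,0],"angular":[0,0,0.134]},{"grip":0,"xyz":[-90,-2,0],"angular":[0,0,0.222]},{"grip":0,"xyz":[-109,-5,0],"angular":[0,0,0.309]},{"grip":0,"xyz":[-127,-10,0],"angular":[0,0,0.396]},{"grip":0,"xyz":[-145,-17,0],"angular":[0,0,0.483]},{"grip":0,"xyz":[-162,-25,0],"angular":[0,0,0.571]},{"grip":0,"xyz":[-178,-35,0],"angular":[0,0,0.658]}])

```text
time_s: 3.3
tcp_pos: [0.514, 0.242, 0.24]
ee_rot: [[0.119, -0.993, 0.003], [-0.993, -0.119, 0.001], [-0.001, -0.003, -1.0]]
wrist_force: [0.0, 1.1, 0.9]
gripper_width: 0.004
gripper_force: 0.4
```

>>> move_arm(series=[{"grip":0,"xyz":[-15,0,0],"angular":[0,0,0.07]},{"grip":0,"xyz":[-30,0,0],"angular":[0,0,0.14]},{"grip":0,"xyz":[-45,-1,0],"angular":[0,0,0.209]},{"grip":0,"xyz":[-60,-4,0],"angular":[0,0,0.279]},{"grip":0,"xyz":[-71,-6,0],"angular":[0,0,0.332]},{"grip":0,"xyz":[-82,-9,0],"angular":[0,0,0.384]},{"grip":0,"xyz":[-92,-13,0],"angular":[0,0,0.436]},{"grip":0,"xyz":[-103,-17,0],"angular":[0,0,0.489]},{"grip":0,"xyz":[-103,-17,0],"angular":[0,0,0.489]}])

```text
time_s: 4.2
tcp_pos: [0.519, 0.3467, 0.2394]
ee_rot: [[-0.358, -0.934, 0.003], [-0.934, 0.358, 0.002], [-0.003, -0.002, -1.0]]
wrist_force: [-0.2, -0.3, -0.2]
gripper_width: 0.008
gripper_force: 0.0
```

>>> move_arm(series=[{"grip":0,"xyz":[-3,-1,0],"angular":[0,0,0.01]},{"grip":0,"xyz":[-6,-2,0],"angular":[0,0,0.02]},{"grip":0,"xyz":[-8,-3,0],"angular":[0,0,0.02]},{"grip":0,"xyz":[-8,-3,0],"angular":[0,0,0.02]}])

```text
time_s: 4.6
tcp_pos: [0.5215, 0.3482, 0.2381]
ee_rot: [[-0.378, -0.926, -0.006], [-0.926, 0.378, -0.008], [0.009, 0.003, -1.0]]
wrist_force: [-7.7, -8.4, 5.6]
gripper_width: 0.009
gripper_force: 5.1
```

Run:
```python
from h import *
from station import r
s=r.sense();print(s["tcp_pos"],s["joints"],s["wrist_force"])
out=[]
for n in ("scene","top"):
    c=r.capture(n);np.savez(n+"1.npz",**c)
    im=c["img"][:,:,::-1]
    im=im[80:230,340:540] if n=="scene" else im[95:245,95:295]
    out.append(cv2.resize(im,(400,300),interpolation=cv2.INTER_CUBIC))
cv2.imwrite("pics/d1.png",np.hstack(out))
```

```text
[0.52153509 0.34823407 0.23811707] [ 4.84979857e+01  2.28710828e+01  3.52070130e-01  8.44808755e-03
 -6.80518246e+01 -7.06851552e+01] [-7.7118463  -8.42218215  5.57403707]
```

View pics/d1.png

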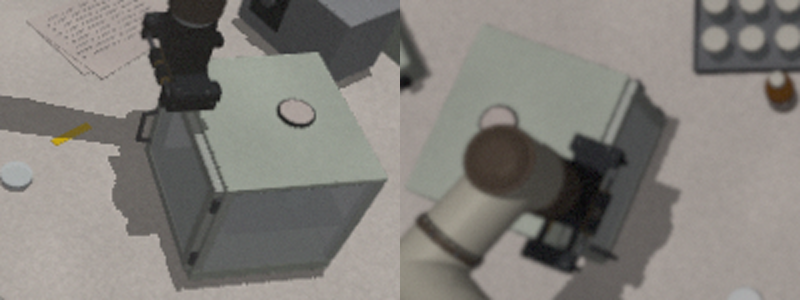

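The crops show the leaf lying against the cabinet front with the fingers on its outer face. The reaction is about 11 N, more than the catch needs. I'll push a little harder to confirm it is seated.

>>> move_arm(series=[{"grip":0,"xyz":[-4,0,0],"angular":[0,0,0]},{"grip":0,"xyz":[-8,0,0],"angular":[0,0,0]},{"grip":0,"xyz":[-8,0,0],"angular":[0,0,0]},{"grip":0,"xyz":[-8,0,0],"angular":[0,0,0]}])

```text
time_s: 5.1
tcp_pos: [0.5216, 0.3486, 0.2382]
ee_rot: [[-0.379, -0.925, -0.016], [-0.925, 0.379, -0.022], [0.027, 0.006, -1.0]]
wrist_force: [-14.4, -23.5, 12.2]
gripper_width: 0.007
gripper_force: 13.5
```

The TCP didn't move under 28 N, so the door is seated. I'll back off and rise.

>>> move_arm(series=[{"grip":0,"xyz":[20,0,0],"angular":[0,0,0]},{"grip":0,"xyz":[60,0,0],"angular":[0,0,0]},{"grip":1,"xyz":[100,0,0],"angular":[0,0,0]},{"grip":1,"xyz":[110,0,-45],"angular":[0,0,0]},{"grip":1,"xyz":[110,0,-90],"angular":[0,0,0]},{"grip":1,"xyz":[110,0,-130],"angular":[0,0,0]},{"grip":1,"xyz":[110,0,-130],"angular":[0,0,0]}])

```text
time_s: 5.8
tcp_pos: [0.4876, 0.2581, 0.3755]
ee_rot: [[-0.377, -0.926, 0.013], [-0.926, 0.377, 0.009], [-0.013, -0.009, -1.0]]
wrist_force: [-0.8, 0.9, 0.4]
gripper_width: 0.375
gripper_force: 0.0
```

Run:
```python
from h import *
from station import r
s=r.sense();print(s["tcp_pos"],s["joints"])
c=load("top0")
# bottle: pose guess; bottle body corners yaw at z=.15
B=lambda p:(np.array(p,float)+.5)/4-.5+[300,145]
cap=onz(c,B([(174,145)]),.192);print(cap)
q=onz(c,B([(131,175),(176,210),(215,160)]),.152)[:,:2]
for a,b in ((0,1),(1,2)): v=q[b]-q[a];print(np.linalg.norm(v),np.degrees(np.arctan2(v[1],v[0])))
# bird view pose: bottle viewed from +x-tool side camera, tool yaw options
p0=s["tcp_pos"];R0=s["ee_rot"]
go(p0,R0,(.45,-.03,.37),158)
```

```text
[0.48758689 0.25807519 0.37546344] [ 44.81510447  10.78483988   2.73316753   0.16229689 -81.05804536
 -67.00065778]
[[ 0.58486496 -0.11424874  0.192     ]]
0.04571107743457253 -129.89324899518482
0.051572712793112666 -39.08644159794286
xyz [281.  -73.8   2.4] ang [-0.009  0.013 -0.003]
```

The bottle's yaw is about −39.5° modulo 90. I'll move to a view from the robot's side to find the label face.

>>> move_arm(series=[{"grip":1,"xyz":[45,-12,0],"angular":[0,0,0]},{"grip":1,"xyz":[90,-24,0],"angular":[0,0,0]},{"grip":1,"xyz":[135,-36,0],"angular":[0,0,0]},{"grip":1,"xyz":[180,-48,0],"angular":[0,0,0]},{"grip":1,"xyz":[225,-60,0],"angular":[0,0,0]},{"grip":1,"xyz":[260,-69,0],"angular":[0,0,0]},{"grip":1,"xyz":[281,-74,0],"angular":[0,0,0]},{"grip":1,"xyz":[281,-74,0],"angular":[0,0,0]},{"grip":1,"xyz":[281,-74,0],"angular":[0,0,0]}])

```text
time_s: 6.7
tcp_pos: [0.4479, -0.031, 0.3677]
ee_rot: [[-0.378, -0.926, 0.001], [-0.926, 0.378, 0.001], [-0.001, -0.001, -1.0]]
wrist_force: [0.3, 0.4, -0.2]
gripper_width: 0.999
gripper_force: 0.0
```

Run:
```python
from h import *
from station import r
s=r.sense();print(s["tcp_pos"],s["joints"])
p0=s["tcp_pos"];R0=s["ee_rot"]
c=r.capture("wrist");np.savez("w3.npz",p0=p0,R0=R0,**c)
im=c["img"][:,:,::-1].copy()
T=np.eye(4);T[:3,:3]=R0;T[:3,3]=p0;M=np.linalg.inv(T@c["hand_eye"])
w=dict(c,rvec=cv2.Rodrigues(M[:3,:3])[0],tvec=M[:3,3])
print(proj(w,[[.585,-.115,.192],[.585,-.115,.078]]),p0)
t=r.capture("top");np.savez("top2.npz",**t)
s0=load("scene0")["img"][195:245,280:330,::-1]
cv2.imwrite("pics/w3.png",np.hstack([cv2.resize(im,(480,300)),cv2.resize(s0,(300,300),interpolation=cv2.INTER_CUBIC)]))
```

```text
[ 0.4478727  -0.03096707  0.36772232] [ 1.68846564e+01  4.44417099e-01 -9.97044877e+00 -1.76075288e-02
 -7.95143246e+01 -3.91171324e+01]
[[178.74558918 161.34512436]
 [215.7257667  147.36496305]] [ 0.4478727  -0.03096707  0.36772232]
```

View pics/w3.png

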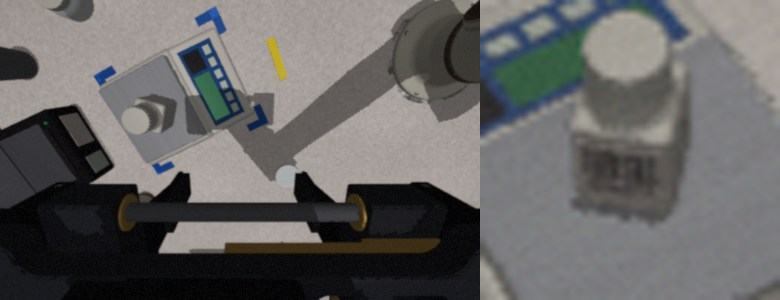

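The wrist view shows plain bottle faces on the robot's side, with the cap at (138,122) in the half. The scene crop shows a label with black bars on the face at lower left-centre, and the right face is plain.

Run:
```python
from h import *
np.set_printoptions(precision=4,suppress=True)
c=load("scene0");o=ray(c,[[320,200]])[0];print("cam",o)
ax=np.array([.585,-.115])
for d in (-39.5,50.5,140.5,230.5):
    a=np.radians(d);P=[*(ax+.026*np.array([np.cos(a),np.sin(a)])),.078+.038]
    vis=np.dot(o[:2]-ax,[np.cos(a),np.sin(a)])>0
    print(d,vis,(proj(c,[P])[0]-[280,195])*6)
# refine cap: scene ray & wrist & top
def capc(c,uv0,h):
    print(uv0)
w=load("w3");T=np.eye(4);T[:3,:3]=w["R0"];T[:3,3]=w["p0"];M=np.linalg.inv(T@w["hand_eye"])
w["rvec"]=cv2.Rodrigues(M[:3,:3])[0];w["tvec"]=M[:3,3]
print("wrist cap",onz(w,[(138.5*640/480,118*4/3)],.192))
print("scene cap",onz(c,[(280+627/6,195+42/6)],.192))
# cabinet front in top2: project shut-door and check
t=load("top2");im=t["img"][:,:,::-1]
cv2.imwrite("pics/d2.png",cv2.resize(im[95:245,95:295],None,fx=4,fy=4,interpolation=cv2.INTER_CUBIC))
```

```text
cam [ 1.1698 -0.3554  1.0987]
-39.5 True [133.1512 168.4041]
50.5 True [195.2325 135.0276]
140.5 False [157.5917  84.2989]
230.5 False [ 96.1135 116.6504]
wrist cap [[ 0.5767 -0.1164  0.192 ]]
scene cap [[0.6933 0.094  0.192 ]]
```

View pics/d2.png

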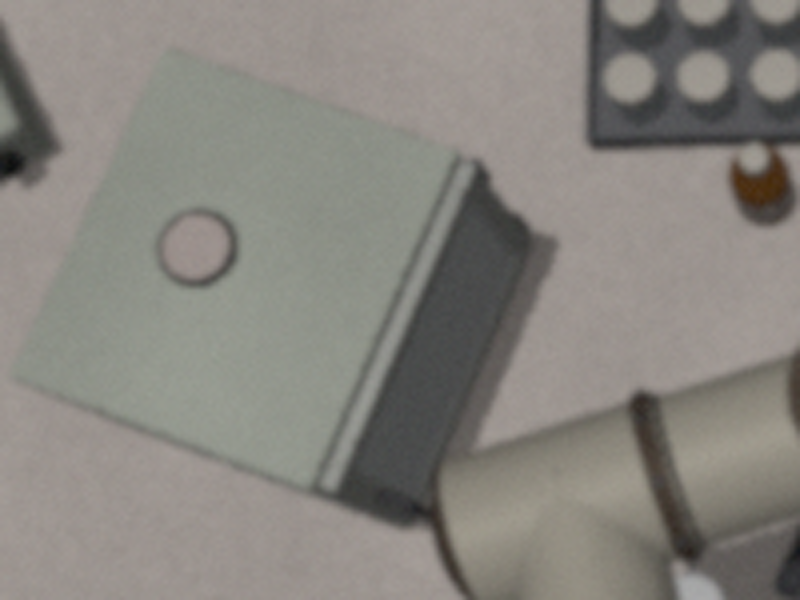

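The door is shut flush with the cabinet front. The label is on the −39.5° face, and the reader's yaw is about −94.3°, so the bottle must turn −54.8° in world yaw. I'll go above the cap and check from near.

Run:
```python
from h import *
c=load("scene0");print("scene cap",onz(c,[(280+147/6,195+45/6)],.192))
p0=np.array([.4479,-.031,.3677]);R0=Rd(157.8)
go(p0,R0,(.583,-.115,.28),157.8)
```

```text
scene cap [[ 0.58890765 -0.11296533  0.192     ]]
xyz [  26.7 -156.8   87.7] ang [0. 0. 0.]
```

>>> move_arm(series=[{"grip":1,"xyz":[7,-39,10],"angular":[0,0,0]},{"grip":1,"xyz":[14,-78,30],"angular":[0,0,0]},{"grip":1,"xyz":[20,-117,50],"angular":[0,0,0]},{"grip":1,"xyz":[27,-157,70],"angular":[0,0,0]},{"grip":1,"xyz":[27,-157,87],"angular":[0,0,0]},{"grip":1,"xyz":[27,-157,87],"angular":[0,0,0]},{"grip":1,"xyz":[27,-157,87],"angular":[0,0,0]}])

```text
time_s: 7.5
tcp_pos: [0.5833, -0.1143, 0.2807]
ee_rot: [[-0.376, -0.927, -0.0], [-0.927, 0.376, -0.001], [0.001, 0.0, -1.0]]
wrist_force: [-0.1, -0.3, -0.2]
gripper_width: 1.002
gripper_force: 0.0
```

Run:
```python
from h import *
from station import r
s=r.sense();print(s["tcp_pos"],s["joints"])
p0=s["tcp_pos"];R0=s["ee_rot"]
c=r.capture("wrist");np.savez("w4.npz",p0=p0,R0=R0,**c)
im=c["img"][:,:,::-1].copy()
T=np.eye(4);T[:3,:3]=R0;T[:3,3]=p0;M=np.linalg.inv(T@c["hand_eye"])
w=dict(c,rvec=cv2.Rodrigues(M[:3,:3])[0],tvec=M[:3,3])
a=np.linspace(0,2*np.pi,37);
for ctr in [(.585,-.115)]:
    q=proj(w,np.c_[ctr[0]+.0215*np.cos(a),ctr[1]+.0215*np.sin(a),0*a+.192])
    for u,v in q: cv2.circle(im,(int(round(u)),int(round(v))),1,(0,0,255),-1)
    print(q.mean(0))
cv2.imwrite("pics/w4.png",im)
```

```text
[ 0.58330381 -0.11425851  0.28067453] [ 4.52660872e+00  1.78704160e+01 -9.66217694e-01  2.96077052e-02
 -7.11873182e+01 -2.66159883e+01]
[319.31905967 210.86607836]
```

View pics/w4.png

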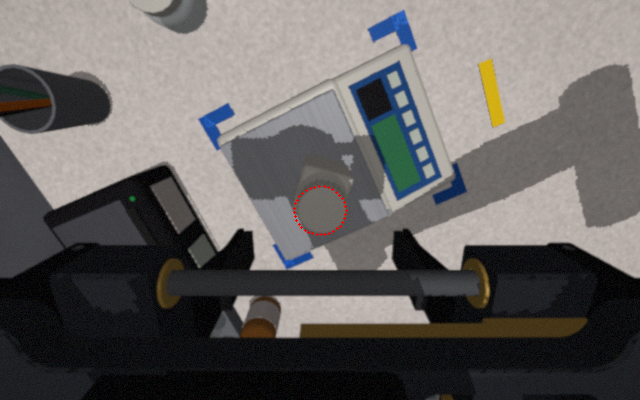

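The projected circle at (320,210) sits on the cap, between the open fingers. I'll descend and grip.

>>> move_arm(series=[{"grip":1,"xyz":[0,-1,30],"angular":[0,0,0]},{"grip":1,"xyz":[0,-1,60],"angular":[0,0,0]},{"grip":1,"xyz":[0,-1,80],"angular":[0,0,0]},{"grip":1,"xyz":[0,-1,90],"angular":[0,0,0]},{"grip":1,"xyz":[0,-1,90],"angular":[0,0,0]},{"grip":0,"xyz":[0,-1,90],"angular":[0,0,0]},{"grip":0,"xyz":[0,-1,90],"angular":[0,0,0]},{"grip":0,"xyz":[0,-1,90],"angular":[0,0,0]},{"grip":0,"xyz":[0,-1,90],"angular":[0,0,0]},{"grip":0,"xyz":[0,-1,90],"angular":[0,0,0]}])

```text
time_s: 8.55
tcp_pos: [0.584, -0.1155, 0.1909]
ee_rot: [[-0.377, -0.926, 0.001], [-0.926, 0.377, 0.0], [-0.0, -0.001, -1.0]]
wrist_force: [-0.6, 0.1, -0.0]
gripper_width: 0.63
gripper_force: 0.0
```

>>> move_arm(series=[{"grip":0,"xyz":[0,0,0],"angular":[0,0,0]},{"grip":0,"xyz":[0,0,0],"angular":[0,0,0]},{"grip":0,"xyz":[0,0,0],"angular":[0,0,0]},{"grip":0,"xyz":[0,0,0],"angular":[0,0,0]}])

```text
time_s: 8.95
tcp_pos: [0.5839, -0.1155, 0.1906]
ee_rot: [[-0.377, -0.926, -0.0], [-0.926, 0.377, -0.0], [0.0, 0.0, -1.0]]
wrist_force: [1.1, -0.9, 1.2]
gripper_width: 0.476
gripper_force: 30.0
```

>>> move_arm(series=[{"grip":0,"xyz":[0,0,-15],"angular":[0,0,0]},{"grip":0,"xyz":[0,0,-35],"angular":[0,0,0]},{"grip":0,"xyz":[0,0,-55],"angular":[0,0,0]},{"grip":0,"xyz":[0,0,-75],"angular":[0,0,0]},{"grip":0,"xyz":[0,0,-89],"angular":[0,0,0]},{"grip":0,"xyz":[0,0,-89],"angular":[0,0,0]},{"grip":0,"xyz":[0,0,-89],"angular":[0,0,0]},{"grip":0,"xyz":[0,0,-89],"angular":[0,0,0]}])

```text
time_s: 9.75
tcp_pos: [0.5832, -0.1154, 0.278]
ee_rot: [[-0.378, -0.926, -0.003], [-0.926, 0.378, 0.0], [0.001, 0.003, -1.0]]
wrist_force: [0.9, -0.8, -1.0]
gripper_width: 0.482
gripper_force: 30.0
```

Run:
```python
from h import *
from station import r
s=r.sense();print(s["tcp_pos"],s["gripper_width"],s["gripper_force"],s["wrist_force"])
p0=s["tcp_pos"];R0=s["ee_rot"]
x=np.array([np.cos(np.radians(-94.3)),np.sin(np.radians(-94.3))])
org=np.array([.4705,-.495]);rp=org-.15*x;ax=rp-.026*x;print("lens",org-.05*x,"rp",rp,"axis",ax)
go(p0,R0,(*ax,p0[2]),157.8-54.8)
```

```text
[ 0.5831996  -0.11538883  0.27798418] 0.48173470786491546 29.999895771034062 [ 0.8874152  -0.79751895 -1.01370407]
lens [ 0.47424894 -0.44514074] rp [ 0.48174681 -0.34542223] axis [ 0.48369626 -0.31949542]
xyz [2.266e+02 1.510e+01 2.000e-01] ang [ 0.002 -0.002  0.957]
```

>>> move_arm(series=[{"grip":0,"xyz":[12,1,0],"angular":[0,0,0.06]},{"grip":0,"xyz":[38,3,0],"angular":[0,0,0.16]},{"grip":0,"xyz":[65,4,0],"angular":[0,0,0.28]},{"grip":0,"xyz":[92,6,0],"angular":[0,0,0.4]},{"grip":0,"xyz":[120,8,0],"angular":[0,0,0.52]},{"grip":0,"xyz":[147,10,0],"angular":[0,0,0.64]},{"grip":0,"xyz":[174,12,0],"angular":[0,0,0.76]},{"grip":0,"xyz":[200,13,0],"angular":[0,0,0.86]},{"grip":0,"xyz":[219,15,0],"angular":[0,0,0.93]},{"grip":0,"xyz":[227,15,0],"angular":[0,0,0.957]}])

```text
time_s: 10.75
tcp_pos: [0.4831, -0.3211, 0.2783]
ee_rot: [[-0.975, -0.222, -0.002], [-0.222, 0.975, 0.001], [0.002, 0.001, -1.0]]
wrist_force: [0.4, 0.7, -1.2]
gripper_width: 0.48
gripper_force: 30.0
```

>>> move_arm(series=[{"grip":0,"xyz":[0,0,0],"angular":[0,0,0]},{"grip":0,"xyz":[0,0,0],"angular":[0,0,0]},{"grip":0,"xyz":[0,0,0],"angular":[0,0,0]},{"grip":0,"xyz":[0,0,0],"angular":[0,0,0]}])

```text
time_s: 11.15
tcp_pos: [0.4848, -0.3193, 0.2795]
ee_rot: [[-0.974, -0.226, 0.0], [-0.226, 0.974, 0.0], [-0.0, 0.0, -1.0]]
wrist_force: [-0.4, 0.1, -0.9]
gripper_width: 0.469
gripper_force: 30.0
```

Run:
```python
from h import *
from station import r
s=r.sense();print(s["tcp_pos"],s["gripper_width"],s["gripper_force"],s["wrist_force"])
ims=[]
for n in ("scene","top"):
    c=r.capture(n);np.savez(n+"3.npz",**c);im=c["img"][:,:,::-1].copy()
    k=proj(c,[[.4837,-.3195,.205]])[0].astype(int);print(n,k)
    x0,y0=k[0]-50,k[1]-60
    if n=="top":x0+=30
    print(x0,y0)
    a=cv2.resize(im[y0:y0+120,x0:x0+100],None,fx=4,fy=4,interpolation=cv2.INTER_CUBIC)
    def dr(P,col):
        q=((proj(c,P)-[x0,y0]+.5)*4-.5).astype(np.int32);cv2.polylines(a,[q],True,col,1)
    th=np.radians(-94.3);X=np.array([np.cos(th),np.sin(th),0]);Y=np.array([-X[1],X[0],0])
    b=np.array([.4837,-.3195,0])
    for z in (.167,.239): dr([b+i*X*.026+j*Y*.026+[0,0,z] for i,j in((1,1),(1,-1),(-1,-1),(-1,1))],(0,0,255))
    o=np.array([.4705,-.495,0])
    for z in (.228,.182): dr([o+i*X*.0375+j*Y*.031+[0,0,z] for i,j in((1,1),(1,-1),(-1,-1),(-1,1))],(0,255,255))
    ims.append(a)
cv2.imwrite("pics/f.png",np.hstack(ims))
```

```text
[ 0.48480673 -0.31928715  0.27953519] 0.4686914556775218 29.999989131465554 [-0.44154258  0.1176119  -0.91302861]
scene [223 200]
173 140
top [411 210]
391 150
```

View pics/f.png

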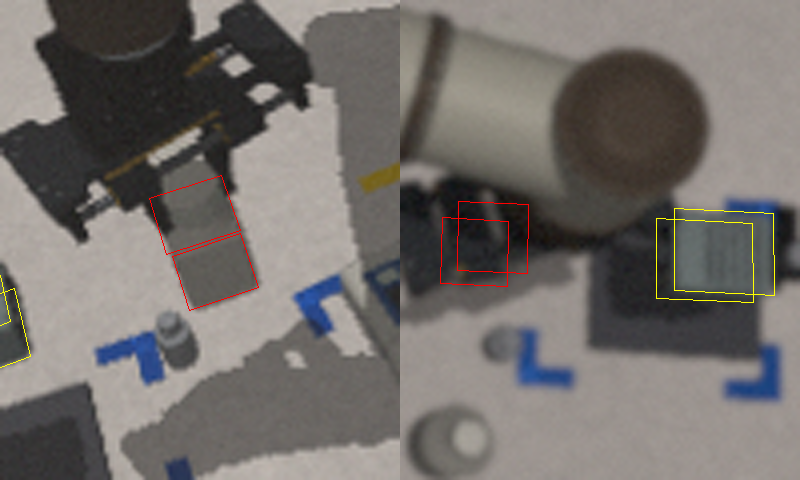

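The held bottle matches the predicted box in the scene view, at (150–258, 178–310), and stands upright. The reader head matches its outline in the top view, at (674–774, 208–295). I'm handing the job in.

```bash
python3 -c "
from station import r
print(r.finish_job())"
```

```text
the job is handed in; nothing more can be done
None
```

The door is shut on its catch, and I handed the job in with the bottle held upright at the reading point, label towards the lens; the hand-in returned no verdict.

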